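# Stack alternating cone washers on a vent-drive arbor

### The job

The greenhouse vent drive's spring arbor already carries one orange cone washer, hollow side up. Add the two orange cone washers from the bench so that the faces alternate: first the one lying hollow side down (rim on rim), then the one lying hollow side up (crown on crown), each as it lies, without turning it over. Lower each one down over the arbor until it sits flat rather than dropping it, and leave the blue cone washer where it is.

Things in the scene. Friction and masses are not known exactly. Their poses are not given: they have to be found in the camera images.
- arbor: Upright steel arbor fixed to the bench: foot 110 mm across, 12 mm high; collar 40 mm across up to 40 mm; rod 18 mm thick up to 84 mm, tapering to 8 mm at its tip at 110 mm. On the collar sits a fixed orange cone washer, hollow up, rim face at 58 mm: the next washer's underside rests there, the one after at 76 mm. Bores clear the rod by 5 mm all round. Origin on the axis at bench level, z up.
- washer_down: Cone washer, orange, narrow end face bare steel: 60 mm outside diameter, 18 mm high, bore 28 mm, about 150 g. Wide end: an upright rim 60 mm across, 10 mm high; narrow end (crown) 44 mm across. Lies hollow side down: crown on top, rim below (0 to 10 mm up), grasped across it. Origin on its axis at its underside as it lies; z up; yaw is of no matter.
- washer_up: Cone washer, orange, narrow end face bare steel: 60 mm outside diameter, 18 mm high, bore 28 mm, about 150 g. Wide end: an upright rim 60 mm across, 10 mm high; narrow end (crown) 44 mm across. Lies hollow side up: crown below, rim on top (8 to 18 mm up), grasped across it; from above all orange. Origin on its axis at its underside as it lies; z up; yaw is of no matter.
- washer_blue: Cone washer, blue, narrow end face bare steel: 60 mm outside diameter, 18 mm high, bore 28 mm, about 150 g. Wide end: an upright rim 60 mm across, 10 mm high; narrow end (crown) 44 mm across. Lies hollow side down: crown on top, rim below (0 to 10 mm up), grasped across it. Belongs to another job. Origin on its axis at its underside as it lies; z up; yaw is of no matter.

How it is judged (in metres and radians):
On the way, in this order (a step that is already met when the one before it is completed fails the run):
1. the hollow-down orange washer sits on the arbor, rim on rim, and is let go (horizontal distance between washer_down and arbor below 0.009 m and z of washer_down in the frame of arbor between 0.054 and 0.062 m and angle between washer_down's own z axis and vertical below 0.15 rad and contact force between the fingers and washer_down below 0.5 N), for 0.2 s.
2. the hollow-up orange washer sits on it, crown on crown, and is let go (horizontal distance between washer_up and arbor below 0.009 m and z of washer_up in the frame of arbor between 0.072 and 0.08 m and angle between washer_up's own z axis and vertical below 0.15 rad and contact force between the fingers and washer_up below 0.5 N), for 0.2 s.
At the end, for the whole second after the job is handed in: Both orange washers are on the arbor, let go and at rest, axes within 9 mm of its axis, tilted less than 0.15 rad: the hollow-down one with its underside at 58 mm (within 4 mm), the hollow-up one on top with its underside at 76 mm (within 4 mm) (horizontal distance between each of washer_down, washer_up and arbor below 0.009 m and z of washer_down in the frame of arbor between 0.054 and 0.062 m and angle between each of washer_down, washer_up's own z axis and vertical below 0.15 rad and z of washer_up in the frame of arbor between 0.072 and 0.08 m and linear speed of each of washer_down, washer_up below 0.03 m/s); the robot touches nothing.
It fails at once if washer_down dropped down the arbor (faster than 0.7 m/s on it) (horizontal distance between washer_down and arbor below 0.012 m and z of washer_down in the frame of arbor below 0.105 m and linear speed of washer_down above 0.7 m/s).
It fails at once if washer_up dropped down the arbor (faster than 0.7 m/s on it) (horizontal distance between washer_up and arbor below 0.012 m and z of washer_up in the frame of arbor below 0.105 m and linear speed of washer_up above 0.7 m/s).
It fails at once if the blue washer is moved more than 30 mm (distance of washer_blue from where it was at the start of the episode above 0.03 m).
It also fails if it takes over 51 s, if anything falls off the work surface, if the arm or the gripper's body presses on something with over 40 N, if the wrist force passes 120 N, or if a joint passes its speed limit or range.

### The arm

A 6-joint arm with a two-finger parallel gripper is mounted at the origin on the work surface. World frame = base frame: x ahead of the robot, y to its left, z up, the work surface at z = 0. Lengths are in mm, angles in rad, forces in N, time in s.
With the tool pointing down it reaches from about 325 to 775 mm from the base axis. Payload 9.3 kg.
Tool frame: the origin (TCP) lies midway between the tips of the shut fingers; the grasp point (between the pads) lies 19 mm behind it; z points along the fingers, y is the direction in which the jaws open and shut (so a half turn about z gives the same grasp; the last joint's range is limited). The gripper opens to 85 mm and grips with 20 to 120 N. Pads are 22 mm wide; open, the fingers measure 114 mm over their backs; the gripper's body (76 mm by 85 mm) begins 54 mm behind the grasp point. The pads swing forward as they close: fully open they stand 13 mm farther back than shut.
Start: joints at [1.146, 0.259, 0.021, 1.334, 0, 1.418], TCP at [147.657, 529.806, 231.279] pointing down, gripper open.
Joint ranges: [-3.04, 3.04], [-0.91, 1.82], [-1.04, 1.36], [-1.92, 1.95], [-1.52, 1.45], [-3.14, 3.14]. Speed limits (rad/s): [2.22, 2.22, 2.79, 3.14, 3.14, 3.14].

### API

Orientations are given as a rotation vector (axis times angle).
In Python, from workcell import env, cams, models gives the robot as it stands.
- The arm moves only by the shell command python3 -m handwheel 'ROWS' [OPENING] [FORCE]. ROWS is text: rows parted by semicolons, each of 4 numbers parted by spaces: the shift along the tool's x, y, z in mm, then the turn about the tool's z in degrees. In form: x y z turn; .... A call has 1 to 8 rows; each row is the pose to reach, as a shift and turn from the pose commanded when the call began, along the tool's axes at that moment; what a row does not reach only later rows make up. A row lasts 1/10 s, in which the tool goes at most 50 mm and 8.59 degrees, less where a joint would pass 70% of its speed; a pose out of reach is approached as far as the arm can. A call with a gripper value outside its range is refused whole. OPENING is the closure, from 0 (fully open) to 1 (shut), set as the call begins (- or left out, the last holds). The fingers move at their own pace and stop on an object; FORCE is the grip in N (left out, the last holds). Time passes only in rows, so rows that repeat a pose let the fingers close. It gives the time, the measured TCP pose, the force and the opening at its end, in the units of the state.
- env.observe(): the state, without advancing time (a new reading comes with each control period).
- cams.camera(name): name is "side" or "top"; returns the picture (384x512x3 uint8, red, green, blue); there is no depth.
- cams.camera_params(name): a dict with "mtx" (3x3 intrinsics, pixels), "rvec" (rotation vector, rad) and "tvec" (3), from world to camera coordinates, as OpenCV has them. Camera axes: x right, y down, z forward; pixel columns grow to the right and rows downward; lengths in mm; the calibration is good to about 2 mm. A picture is of the moment at which its call begins. camera_params takes no time and is no camera call.
- env.sign_off(): hands the job in, once; it reports no verdict.
Trained networks look in the newest picture that a camera, given by its name, has taken for a name from the list of things; names that differ only in an ending like _2 or _b are one class to them, and where a whole thing is asked for, a point or a joint stands for the part that bears it (a point fixed in the world has none). Each returns a list of dicts, best first, with "confidence" (0 to 1); they miss things now and then, are a little off and sometimes report something else, mostly with a low value. They report only what shows in the picture. A call takes as long as a camera call.
- models.silhouettes(camera, thing): "region" (384x512 bool, what is visible of it) and "location" ([row, column] in pixels, amid what is visible of it).
The state is a dict: "clock": time; "joint_positions": joint angles; "joint_velocities": joint speeds; "tau": joint torques, N m; "position": TCP position; "tcp_rot": TCP orientation; "wrist_force": force on the tool from outside, world axes, zero at the start; "ft_torque": the same for the moment, N m; "opening": finger opening in mm.
Only numpy, scipy, OpenCV 4.12 (cv2) and the standard library are available. Lean on these libraries where they do the work, as an engineer would, in place of code of your own. Each camera call takes 0.05 s, during which the arm holds its last target.

## Working session

There is one attempt and no reset: what is moved stays moved. The work goes in short steps, Python scripts to look and compute and a shell command to move; the robot and the scene stay as the last step left them, time stands still between calls to the robot, and variables do not carry over. Pictures are saved under pics/ and viewed, and the job is handed in when it is done.

```bash
mkdir -p pics
cat > h.py <<'E'
import numpy as np, cv2
from workcell import env, cams, models
def P(c):
    p=cams.camera_params(c); K=np.array(p["mtx"],float); R=cv2.Rodrigues(np.array(p["rvec"],float))[0]; t=np.array(p["tvec"],float).ravel()
    return K,R,t
def proj(c,X):
    K,R,t=P(c); q=(np.atleast_2d(X)@R.T+t)@K.T; return q[:,:2]/q[:,2:]
def ray(c,uv):
    K,R,t=P(c); d=R.T@np.linalg.inv(K)@np.array([uv[0],uv[1],1.]); return -R.T@t,d/np.linalg.norm(d)
def onz(c,uv,z):
    o,d=ray(c,uv); return o+d*(z-o[2])/d[2]
def save(c,name,s=1.5):
    im=cams.camera(c); cv2.imwrite(f"pics/{name}.png",cv2.resize(im[:,:,::-1],None,fx=s,fy=s)); np.save(f"pics/{name}.npy",im); return im
E
python3 - <<'E'
from h import *
for c in("top","side"):
    save(c,c+"0"); K,R,t=P(c); print(c,np.round(K,1).tolist(),np.round(-R.T@t),np.round(R,2).tolist())
    for th in("washer_down","washer_up","washer_blue","arbor"):
        for d in models.silhouettes(c,th):
            r=d["region"]; ys,xs=np.nonzero(r); print(th,round(d["confidence"],2),np.round(d["location"],1),r.sum(),xs.min(),xs.max(),ys.min(),ys.max())
s=env.observe(); print(s)
E
```

```text
top [[360.8, 0.0, 247.1], [0.0, 360.8, 186.9], [0.0, 0.0, 1.0]] [464.  -1. 809.] [[-0.02, -1.0, -0.03], [-0.99, 0.02, -0.12], [0.12, 0.02, -0.99]]
washer_down 0.79 [159.3 357.1] 462 347 375 144 170
washer_up 0.64 [226.1 290.5] 550 273 301 214 241
washer_blue 0.59 [165.2 285.2] 483 276 302 149 176
arbor 0.65 [173.2 146.3] 1864 122 170 148 196
side [[401.7, 0.0, 255.5], [0.0, 401.7, 192.3], [0.0, 0.0, 1.0]] [  26. -594.  528.] [[0.77, -0.64, 0.01], [-0.34, -0.42, -0.84], [0.54, 0.64, -0.54]]
washer_down 0.87 [239.7 362.4] 475 349 378 226 246
washer_up 0.61 [220.3 249.7] 423 239 265 213 233
washer_blue 0.68 [202.5 299.8] 420 290 316 193 212
arbor 0.66 [151.9 215.5] 942 198 236 122 165
{'clock': 0.5, 'joint_positions': array([1.14640253e+00, 2.58618941e-01, 2.14472281e-02, 1.33370697e+00,
       3.59612527e-05, 1.41820504e+00]), 'joint_velocities': array([-1.62312075e-04, -7.49762930e-04,  5.65215562e-04, -1.78621171e-04,
       -4.64441259e-05,  3.86554676e-04]), 'tau': array([-2.23202835e-03, -5.54938745e+01,  3.44530356e+01,  1.82634074e-03,
       -1.81162859e-04, -5.42728017e-06]), 'position': array([147.63610827, 529.78730984, 231.24763102]), 'tcp_rot': array([-4.25625528e-01, -3.11256863e+00,  1.07948164e-04]), 'wrist_force': array([ 0.05637754, -0.49625986, -0.2212423 ]), 'ft_torque': array([ 0.01623453, -0.00716317, -0.0568739 ]), 'opening': 85.67260713286122}
```

View pics/top0.png

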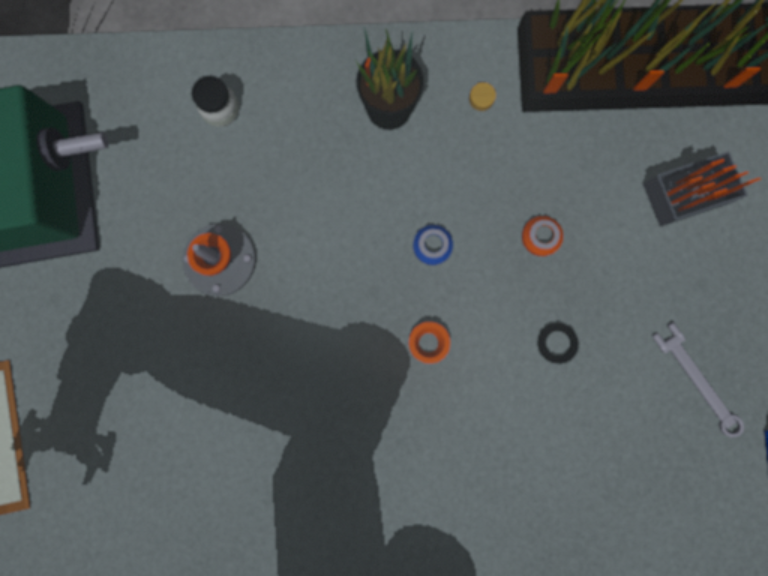

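View pics/side0.png

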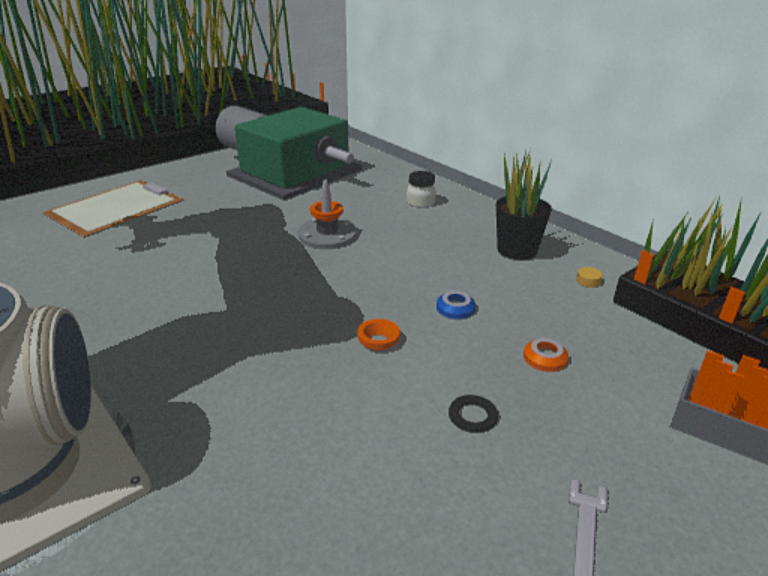

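The top view shows washer_down at about (543,235), with its bare steel crown on top. washer_up is all orange at (430,342), the blue washer is at (433,244), and the arbor is at (210,255). All of these are in the 1.5x picture. The networks agree with it. Next I'll fit positions from both views.

```bash
cat >> h.py <<'E'
from scipy.optimize import least_squares
th=np.linspace(0,2*np.pi,60,endpoint=False)
def ring(r,z): return np.c_[r*np.cos(th),r*np.sin(th),np.full(60,z)]
DOWN=np.r_[ring(30,0),ring(30,10),ring(22,18)]; UP=np.r_[ring(22,0),ring(30,8),ring(30,18)]
def hullc(uv):
    h=cv2.convexHull(np.float32(uv)); m=cv2.moments(h); return np.array([m['m10']/m['m00'],m['m01']/m['m00']]),m['m00']
def fit(obs,model,x0):
    f=lambda x: np.concatenate([hullc(proj(c,model+x))[0]-obs[c] for c in obs])
    r=least_squares(f,x0,diff_step=1e-3); return r.x,r.fun
def mask(im,col,loc,win=28):
    hsv=cv2.cvtColor(im,cv2.COLOR_RGB2HSV); H,S,V=cv2.split(hsv)
    m=((H<14)|(H>172)) if col=="o" else ((H>100)&(H<130))
    m=m&(S>130)&(V>50); w=np.zeros_like(m); r,c=map(int,loc); w[r-win:r+win,c-win:c+win]=1
    n,l,st,_=cv2.connectedComponentsWithStats((m&w).astype(np.uint8))
    k=1+np.argmax(st[1:,4]); return l==k
def hm(m):
    ys,xs=np.nonzero(m); 
    return hullc(np.r_[np.c_[xs-.5,ys-.5],np.c_[xs+.5,ys-.5],np.c_[xs-.5,ys+.5],np.c_[xs+.5,ys+.5]])
E
python3 - <<'E'
from h import *
T=np.load("pics/top0.npy");S=np.load("pics/side0.npy")
L={"down":("o",DOWN,(159,360),(240,363)),"up":("o",UP,(226,288),(220,250)),"blue":("b",DOWN,(163,288),(202,302)),"fixed":("o",UP,(169,139),(140,217))}
for n,(c,M,lt,ls) in L.items():
    obs={};
    for cam,im,l in(("top",T,lt),("side",S,ls)):
        cc,a=hm(mask(im,c,l,22)); obs[cam]=cc; 
        print(n,cam,np.round(cc,1),round(a))
    x,f=fit(obs,M,onz("top",obs["top"],10)); print("  ->",np.round(x,1),np.round(f,2),[round(hullc(proj(k,M+x))[1]) for k in obs])
for n,im,r,c in(("top",T,165,145),("side",S,145,217)):
    cv2.imwrite(f"pics/z{n}.png",cv2.resize(im[r-40:r+40,c-40:c+40,::-1],None,fx=7,fy=7,interpolation=cv2.INTER_NEAREST))
E
```

```text
down top [361.1 157. ] 580
down side [363.3 237.2] 508
  -> [ 620.9 -240.1   -1.5] [-0.26  0.3   0.35 -0.08] [593, 540]
up top [285.9 227.8] 618
up side [251.9 222.5] 502
  -> [ 4.662e+02 -6.490e+01 -2.000e-01] [-0.26  0.36  0.45 -0.05] [607, 486]
blue top [288.3 162.8] 548
blue side [303.3 204.4] 346
  -> [612.1 -76.   -2.9] [-0.32  0.4   0.52 -0.08] [568, 399]
fixed top [138.9 169. ] 662
fixed side [217.3 140.2] 262
  -> [598.1 247.3  39.3] [-0.14  0.2   0.32  0.  ] [651, 249]
```

View pics/ztop.png

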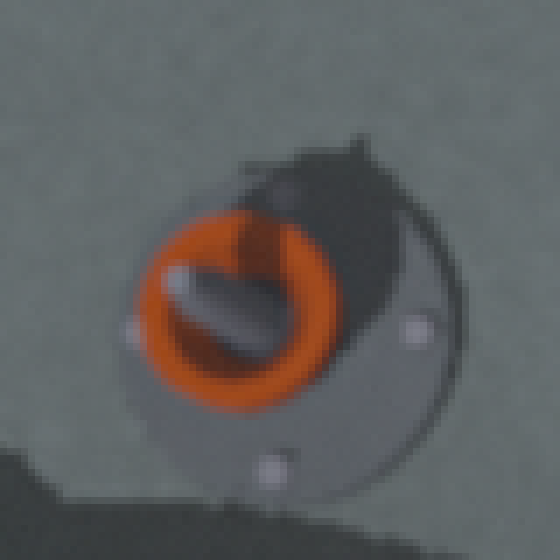

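View pics/zside.png

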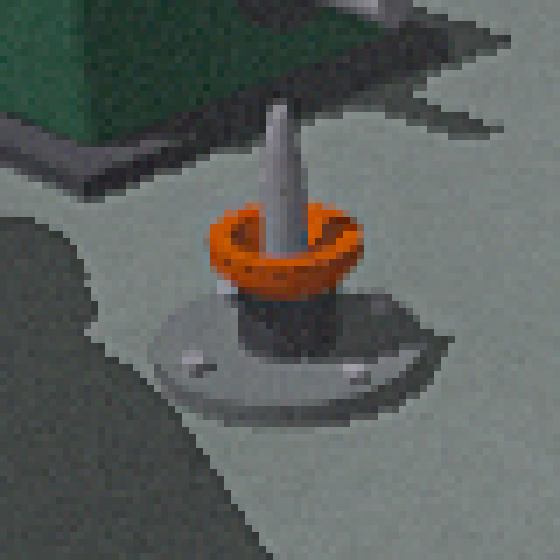

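```bash
cat >> h.py <<'E'
def to(x,y,z):
    s=env.observe(); R=cv2.Rodrigues(s["tcp_rot"])[0]; d=np.array([x,y,z])-s["position"]
    print("R",np.round(R,3).tolist()); print("clock",s["clock"],"pos",np.round(s["position"],1),"open",round(s["opening"],1),"F",np.round(s["wrist_force"],1),"dtool",np.round(R.T@d,1),"norm",np.round(np.linalg.norm(d),1))
E
python3 - <<'E'
from h import *
print(proj("top",[598,247.3,110]),proj("side",[598,247.3,110]))
print(proj("top",[598,247.3,12]),proj("side",[598,247.3,12]))
to(621,-240,150)
E
```

```text
[[129.4620674  164.46444864]] [[216.69803902 120.00319538]]
[[144.66257745 172.25584568]] [[218.07727837 152.72901283]]
R [[-0.963, 0.268, -0.0], [0.268, 0.963, -0.0], [0.0, -0.0, -1.0]]
clock 0.5 pos [147.6 529.8 231.2] open 85.7 F [ 0.1 -0.5 -0.2] dtool [-662.7 -614.4   81.3] norm 907.3
```

```bash
python3 -m handwheel '-34 -31 0 0; -68 -62 0 0; -102 -93 0 0; -136 -124 0 0; -170 -155 0 0; -204 -186 0 0; -238 -217 0 0; -272 -248 0 0' 0 40; python3 -m handwheel '-34 -31 0 0; -68 -62 0 0; -102 -93 0 0; -136 -124 0 0; -170 -155 0 0; -204 -186 0 0; -238 -217 0 0; -272 -248 0 0'
python3 - <<'E'
from h import *
to(621,-240,150)
E
```

```text
clock: 1.3
position: [343.7, 216.2, 231.6]
tcp_rot: [0.425, 3.112, 0.001]
wrist_force: [0.9, 0.4, 0.5]
opening: 85.3
clock: 2.1
position: [539.2, -96.0, 231.4]
tcp_rot: [0.426, 3.112, 0.0]
wrist_force: [0.4, 0.6, 0.4]
opening: 85.4
R [[-0.963, 0.269, 0.0], [0.269, 0.963, -0.0], [-0.0, 0.0, -1.0]]
clock 2.1 pos [539.2 -96.  231.4] open 85.4 F [0.4 0.6 0.4] dtool [-117.4 -116.8   81.4] norm 184.6
```

```bash
python3 -m handwheel '-30 -30 20 0; -60 -60 40 0; -90 -90 60 0; -118 -117 81 0; -118 -117 111 0; -118 -117 141 0; -118 -117 171 0; -118 -117 171 0'
python3 - <<'E'
from h import *
to(621,-240,10)
save("top","t1");save("side","s1")
T=np.load("pics/t1.npy");S=np.load("pics/s1.npy")
for n,im,r,c in(("top",T,150,355),("side",S,215,363)):
    cv2.imwrite(f"pics/g{n}.png",cv2.resize(im[r-60:r+60,c-60:c+60,::-1],None,fx=5,fy=5,interpolation=cv2.INTER_NEAREST))
E
```

```text
clock: 2.9
position: [618.6, -237.4, 56.0]
tcp_rot: [-0.425, -3.106, -0.004]
wrist_force: [-0.0, 0.9, -0.4]
opening: 85.3
R [[-0.963, 0.269, -0.006], [0.269, 0.963, 0.003], [0.007, 0.002, -1.0]]
clock 2.9 pos [ 618.6 -237.4   56. ] open 85.3 F [-0.   0.9 -0.4] dtool [-3.3 -1.9 46. ] norm 46.1
```

View pics/gtop.png

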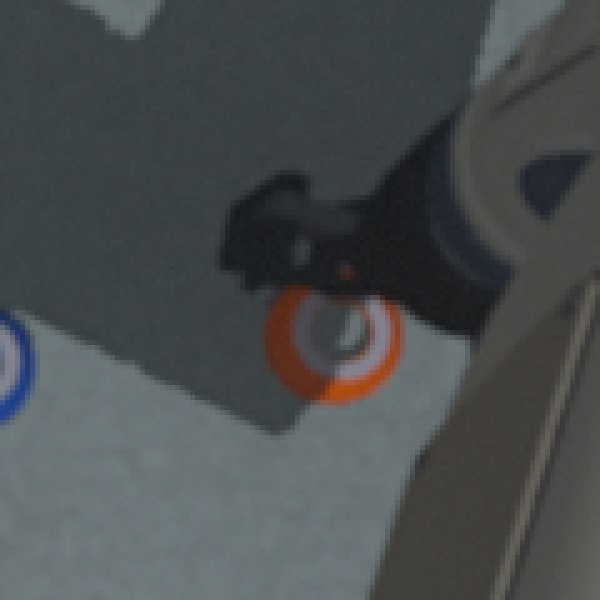

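View pics/gside.png

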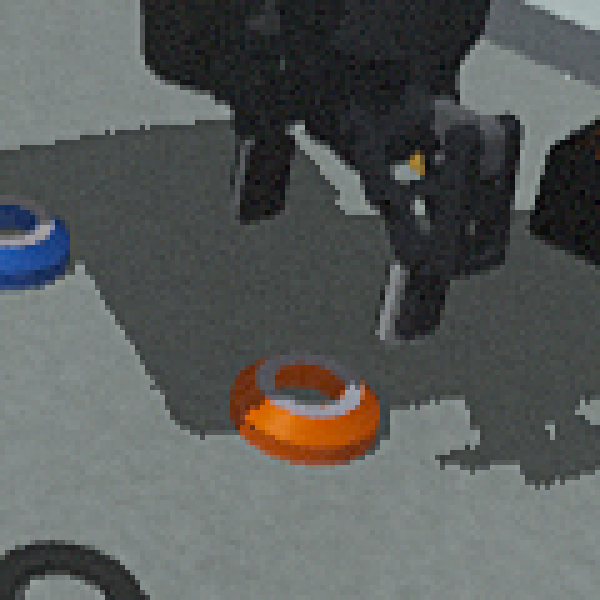

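```bash
python3 -m handwheel '0 0 0 0; 0 0 0 0'
python3 - <<'E'
from h import *
to(621,-240,-2)
s=env.observe();R=cv2.Rodrigues(s["tcp_rot"])[0];p=s["position"]
for b in(8,11,13): 
    q=[p-b*R[:,2]+k*42.6*R[:,1] for k in(-1,1)]; print(b,proj("side",q).round(1).tolist())
E
```

```text
clock: 3.2
position: [621.7, -238.8, 62.3]
tcp_rot: [0.425, 3.11, -0.002]
wrist_force: [0.0, 1.0, 0.1]
opening: 85.5
R [[-0.963, 0.268, 0.003], [0.268, 0.963, -0.001], [-0.003, -0.001, -1.0]]
clock 3.2 pos [ 621.7 -238.8   62.3] open 85.5 F [0.  1.  0.1] dtool [ 0.5 -1.3 64.3] norm 64.3
8 [[382.5, 222.1], [355.6, 199.4]]
11 [[382.8, 220.9], [355.8, 198.2]]
13 [[383.0, 220.0], [356.0, 197.4]]
```

```bash
python3 -m handwheel '0 -1 20 0; 0 -1 40 0; 0 -1 50 0; 0 -1 58 0; 0 -1 60 0; 0 -1 60 0; 0 -1 60 0'
python3 - <<'E'
from h import *
to(621,-240,-2)
S=save("side","s2")
im=S;r,c=225,363
cv2.imwrite(f"pics/g2.png",cv2.resize(im[r-60:r+60,c-60:c+60,::-1],None,fx=5,fy=5,interpolation=cv2.INTER_NEAREST))
E
```

```text
clock: 3.9
position: [620.9, -239.6, 1.1]
tcp_rot: [0.425, 3.112, -0.001]
wrist_force: [-0.3, -0.6, 0.7]
opening: 85.4
R [[-0.963, 0.268, 0.001], [0.268, 0.963, -0.001], [-0.001, -0.0, -1.0]]
clock 3.9 pos [ 620.9 -239.6    1.1] open 85.4 F [-0.3 -0.6  0.7] dtool [-0.2 -0.4  3.1] norm 3.1
```

View pics/g2.png

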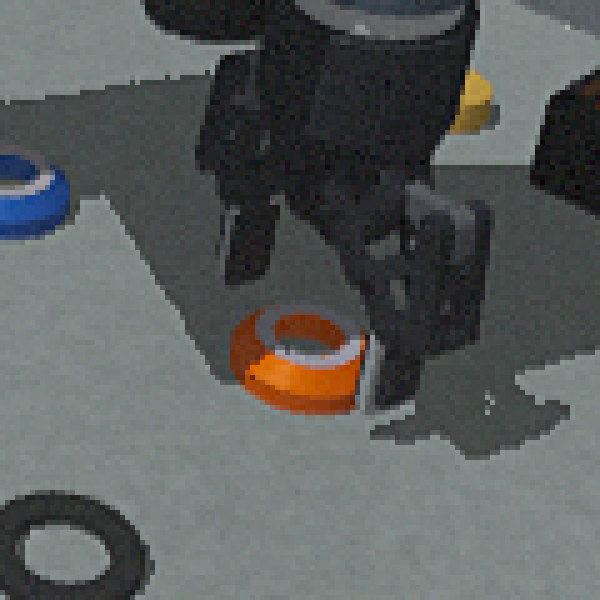

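The fingers stand on either side of washer_down, with tips at crop (245,285) and (385,410). I'll lower 3 mm and close.

```bash
python3 -m handwheel '0 0 3 0; 0 0 3 0; 0 0 3 0; 0 0 3 0; 0 0 3 0; 0 0 3 0; 0 0 3 0; 0 0 3 0' 1 40; python3 -m handwheel '0 0 0 0; 0 0 0 0; 0 0 0 0'
python3 - <<'E'
from h import *
to(621,-240,-2)
S=save("side","s3")
im=S;r,c=225,363
cv2.imwrite(f"pics/g3.png",cv2.resize(im[r-60:r+60,c-60:c+60,::-1],None,fx=5,fy=5,interpolation=cv2.INTER_NEAREST))
E
```

```text
clock: 4.75
position: [620.5, -239.4, -2.1]
tcp_rot: [0.426, 3.112, -0.0]
wrist_force: [-1.8, 1.3, 5.3]
opening: 59.2
clock: 5.05
position: [620.5, -239.4, -2.0]
tcp_rot: [0.426, 3.112, -0.0]
wrist_force: [-2.1, 1.0, 5.2]
opening: 58.9
R [[-0.963, 0.268, 0.0], [0.268, 0.963, -0.0], [-0.0, -0.0, -1.0]]
clock 5.05 pos [ 620.5 -239.4   -2. ] open 58.9 F [-2.1  1.   5.2] dtool [-0.6 -0.5 -0. ] norm 0.8
```

View pics/g3.png

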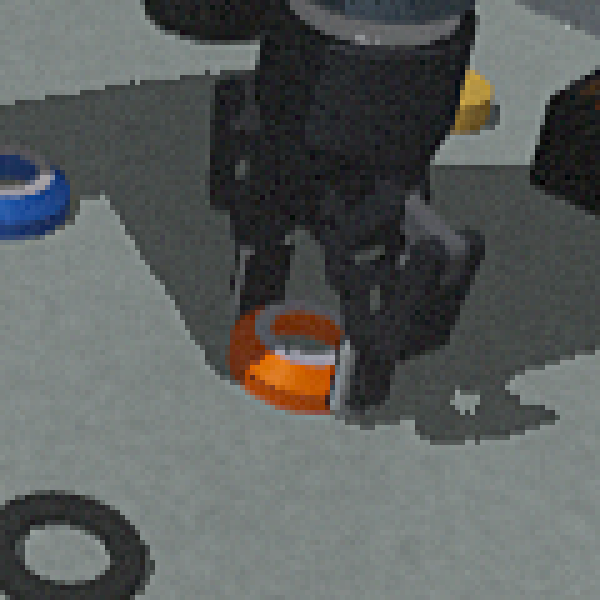

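```bash
python3 -m handwheel '0 0 -10 0; 0 0 -40 0; 0 0 -80 0; 0 0 -120 0; 0 0 -150 0; 0 0 -170 0; 0 0 -170 0; 0 0 -170 0' - 60
python3 - <<'E'
from h import *
to(598,247.3,170)
S=save("side","s4");T=save("top","t4")
for n,im in(("side",S),("top",T)):
    s=env.observe();u,v=proj(n,s["position"])[0].astype(int);print(u,v)
    r=min(max(v,50),330);c=min(max(u,50),460)
    cv2.imwrite(f"pics/g4{n}.png",cv2.resize(im[r-50:r+50,c-50:c+50,::-1],None,fx=5,fy=5,interpolation=cv2.INTER_NEAREST))
E
```

```text
clock: 5.9
position: [620.4, -239.3, 167.1]
tcp_rot: [0.426, 3.113, 0.0]
wrist_force: [-0.2, -0.0, -1.5]
opening: 58.1
R [[-0.963, 0.268, 0.0], [0.268, 0.963, 0.0], [-0.0, 0.0, -1.0]]
clock 5.9 pos [ 620.4 -239.3  167.1] open 58.1 F [-0.2 -0.  -1.5] dtool [152.2 462.7  -2.9] norm 487.1
376 168
386 140
```

View pics/g4side.png

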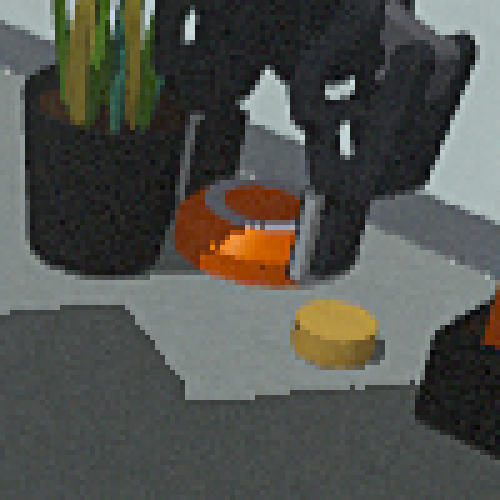

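View pics/g4top.png

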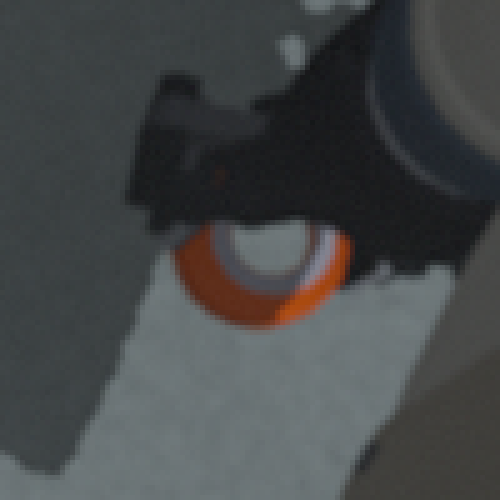

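Run:
```python
from h import *
p=np.array([620.4,-239.3,169.1])
T=np.load("pics/t4.npy");S=np.load("pics/s4.npy")
for n,im,l in(("top",T,(147,386)),("side",S,(165,374))):
    m=mask(im,"o",l,25);ys,xs=np.nonzero(m); q=proj(n,DOWN+p); print(n,"obs",xs.min()-.5,xs.max()+.5,ys.min()-.5,ys.max()+.5,"pred",q.min(0).round(1),q.max(0).round(1))
```

```text
top obs 370.5 406.5 135.5 154.5 pred [370.  121.4] [406.  155.7]
side obs 360.5 384.5 154.5 174.5 pred [360.5 153. ] [395.  175.2]
```

```bash
python3 -m handwheel '10 30 0 0; 24 73 0 0; 38 117 0 0; 52 160 0 0; 66 203 0 0; 80 245 0 0; 94 288 0 0; 108 330 0 0'; python3 -m handwheel '12 38 0 0; 24 75 0 0; 34 105 0 0; 42 125 0 0; 44 132 0 0; 44 132 0 0; 44 132 0 0; 44 132 0 0'
python3 - <<'E'
from h import *
to(598,247.3,56)
S=save("side","s5");T=save("top","t5")
for n,im in(("side",S),("top",T)):
    s=env.observe();u,v=proj(n,s["position"])[0].astype(int);print(u,v)
    r=min(max(v,50),330);c=min(max(u,50),460)
    cv2.imwrite(f"pics/g5{n}.png",cv2.resize(im[r-50:r+50,c-50:c+50,::-1],None,fx=5,fy=5,interpolation=cv2.INTER_NEAREST))
p=s["position"]+[0,0,2]
for n,im in(("top",T),("side",S)):
    q=proj(n,DOWN+p); l=q.mean(0)
    m=mask(im,"o",(l[1],l[0]),25);ys,xs=np.nonzero(m);  print(n,"obs",xs.min()-.5,xs.max()+.5,ys.min()-.5,ys.max()+.5,"pred",q.min(0).round(1),q.max(0).round(1))
E
```

```text
clock: 6.8
position: [604.2, 109.3, 165.8]
tcp_rot: [-0.425, -3.11, 0.001]
wrist_force: [0.7, 0.2, -1.1]
opening: 58.0
clock: 7.6
position: [598.3, 245.3, 167.0]
tcp_rot: [-0.428, -3.112, 0.001]
wrist_force: [-0.2, -0.4, -0.0]
opening: 57.9
R [[-0.963, 0.27, -0.0], [0.27, 0.963, -0.0], [0.0, -0.0, -1.0]]
clock 7.6 pos [598.3 245.3 167. ] open 57.9 F [-0.2 -0.4 -0. ] dtool [  0.8   1.9 111. ] norm 111.1
216 99
119 158
top obs 101.5 141.5 159.5 181.5 pred [100.4 140.9] [135.5 174.7]
side obs 204.5 217.5 91.5 103.5 pred [204.5  89.2] [227.9 102.8]
```

View pics/g5side.png

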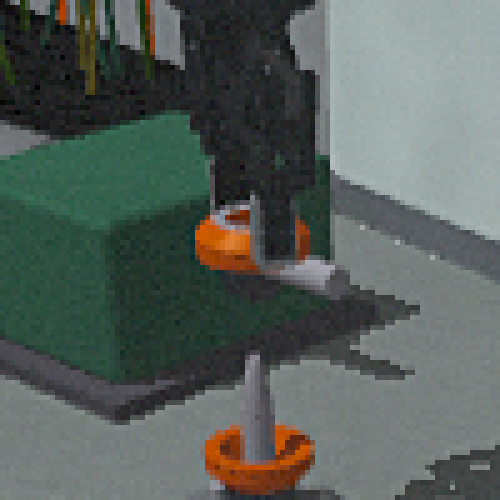

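View pics/g5top.png

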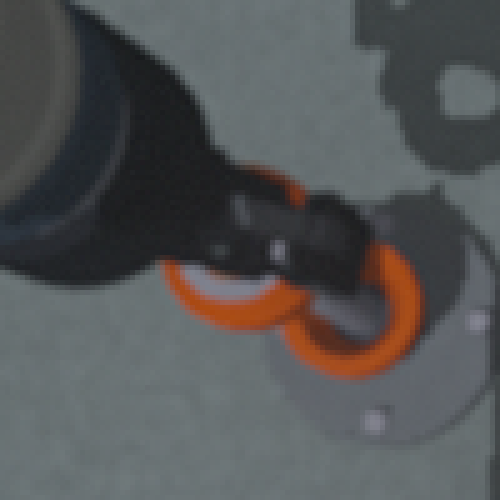

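```bash
python3 -m handwheel '1 2 10 0; 1.5 2 25 0; 1.5 2 40 0; 1.5 2 50 0; 1.5 2 55 0; 1.5 2 55 0; 1.5 2 55 0'
python3 - <<'E'
from h import *
to(598,247.3,56)
S=save("side","s6");T=save("top","t6")
for n,im in(("side",S),("top",T)):
    s=env.observe();u,v=proj(n,s["position"])[0].astype(int);print(u,v)
    r=min(max(v,50),330);c=min(max(u,50),460)
    cv2.imwrite(f"pics/g6{n}.png",cv2.resize(im[r-50:r+50,c-50:c+50,::-1],None,fx=5,fy=5,interpolation=cv2.INTER_NEAREST))
E
```

```text
clock: 8.4
position: [597.5, 248.8, 112.7]
tcp_rot: [0.426, 3.112, 0.0]
wrist_force: [0.2, 0.5, -0.0]
opening: 58.1
R [[-0.963, 0.269, 0.001], [0.269, 0.963, 0.0], [-0.001, 0.0, -1.0]]
clock 8.4 pos [597.5 248.8 112.7] open 58.1 F [ 0.2  0.5 -0. ] dtool [-0.9 -1.4 56.7] norm 56.7
216 118
128 164
```

View pics/g6side.png

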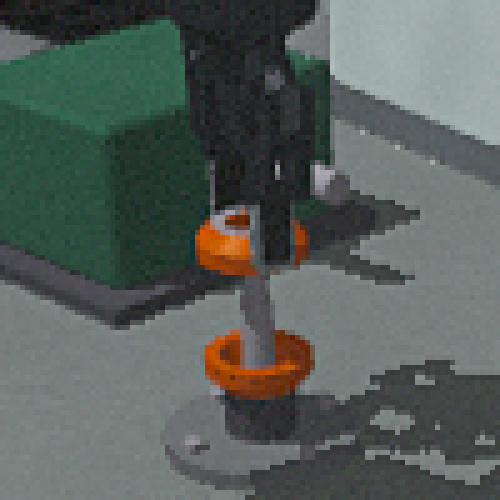

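View pics/g6top.png

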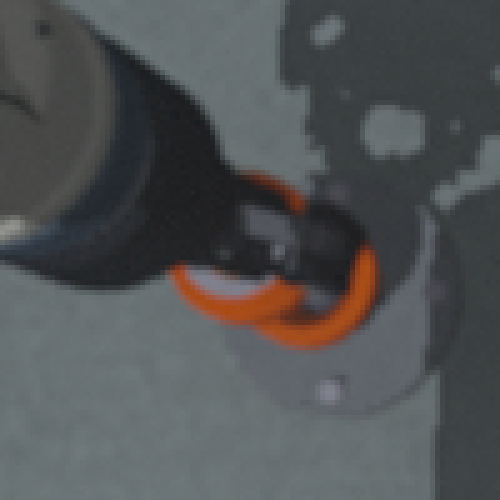

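```bash
python3 -m handwheel '0 -1 6 0; 0 -1 12 0; 0 -1 18 0; 0 -1 24 0; 0 -1 30 0; 0 -1 36 0; 0 -1 36 0'
python3 - <<'E'
from h import *
to(598,247.3,56)
S=save("side","s7");im=S;r,c=130,216
cv2.imwrite(f"pics/g7.png",cv2.resize(im[r-50:r+50,c-50:c+50,::-1],None,fx=5,fy=5,interpolation=cv2.INTER_NEAREST))
E
```

```text
clock: 9.2
position: [596.5, 247.7, 75.1]
tcp_rot: [-0.425, -3.111, 0.001]
wrist_force: [0.3, -0.8, -1.2]
opening: 58.5
R [[-0.963, 0.268, -0.002], [0.268, 0.963, -0.0], [0.001, -0.001, -1.0]]
clock 9.2 pos [596.5 247.7  75.1] open 58.5 F [ 0.3 -0.8 -1.2] dtool [-1.6  0.  19.1] norm 19.2
```

View pics/g7.png

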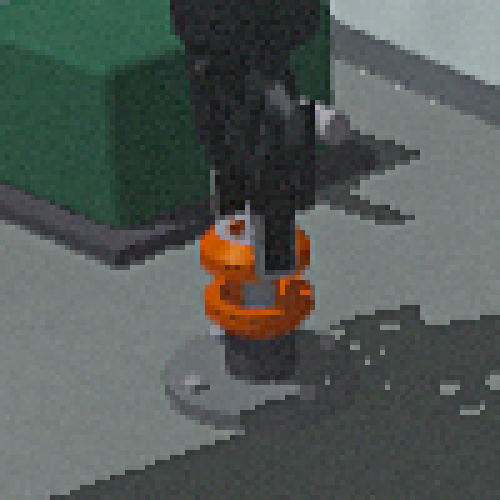

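```bash
python3 -m handwheel '-1 0 4 0; -1 0 8 0; -1 0 12 0; -1 0 15 0; -1 0 17 0; -1 0 17 0; -1 0 17 0'; python3 -m handwheel '0 0 1 0; 0 0 2 0; 0 0 2 0; 0 0 2 0'
python3 - <<'E'
from h import *
to(598,247.3,56)
E
```

```text
clock: 9.95
position: [598.0, 247.6, 59.3]
tcp_rot: [0.426, 3.113, 0.0]
wrist_force: [-0.3, -0.5, -0.3]
opening: 58.1
clock: 10.35
position: [597.9, 247.5, 57.3]
tcp_rot: [-0.426, -3.113, 0.0]
wrist_force: [1.6, -1.2, -1.3]
opening: 58.3
R [[-0.963, 0.268, -0.0], [0.268, 0.963, -0.0], [0.0, -0.0, -1.0]]
clock 10.35 pos [597.9 247.5  57.3] open 58.3 F [ 1.6 -1.2 -1.3] dtool [-0.2 -0.2  1.3] norm 1.3
```

```bash
python3 -m handwheel '0 0 1 0; 0 0 1 0; 0 0 1 0'; python3 -m handwheel '0 0 0.7 0; 0 0 0.7 0; 0 0 0.7 0'
python3 - <<'E'
from h import *
to(598,247.3,56)
E
```

```text
clock: 10.65
position: [598.0, 247.6, 56.3]
tcp_rot: [0.426, 3.112, 0.0]
wrist_force: [0.2, 0.8, -1.9]
opening: 58.1
clock: 10.95
position: [598.0, 247.6, 56.3]
tcp_rot: [0.426, 3.112, 0.0]
wrist_force: [-1.9, -1.3, 4.7]
opening: 58.1
R [[-0.963, 0.268, 0.001], [0.268, 0.963, 0.0], [-0.001, 0.0, -1.0]]
clock 10.95 pos [598.  247.6  56.3] open 58.1 F [-1.9 -1.3  4.7] dtool [-0.1 -0.3  0.3] norm 0.4
```

Contact at 56.3, as predicted. I'll release.

```bash
python3 -m handwheel '0 0 0 0; 0 0 0 0; 0 0 0 0; 0 0 0 0; 0 0 0 0; 0 0 0 0; 0 0 0 0' 0 60; python3 -m handwheel '0 0 -10 0; 0 0 -30 0; 0 0 -60 0; 0 0 -95 0; 0 0 -125 0; 0 0 -125 0; 0 0 -125 0'
python3 - <<'E'
from h import *
to(466.2,-64.9,150)
S=save("side","s8");T=save("top","t8")
for n,im,r,c in(("side",S,140,216),("top",T,165,140)):
    cv2.imwrite(f"pics/g8{n}.png",cv2.resize(im[r-50:r+50,c-50:c+50,::-1],None,fx=5,fy=5,interpolation=cv2.INTER_NEAREST))
E
```

```text
clock: 11.65
position: [597.9, 247.6, 55.5]
tcp_rot: [-0.426, -3.113, 0.0]
wrist_force: [-0.2, -0.4, -0.5]
opening: 85.2
clock: 12.35
position: [598.2, 247.6, 181.8]
tcp_rot: [0.425, 3.111, 0.001]
wrist_force: [-0.4, 0.6, -0.7]
opening: 85.5
R [[-0.963, 0.268, 0.002], [0.268, 0.963, 0.001], [-0.002, 0.001, -1.0]]
clock 12.35 pos [598.2 247.6 181.8] open 85.5 F [-0.4  0.6 -0.7] dtool [  43.3 -336.5   31.3] norm 340.7
```

View pics/g8side.png

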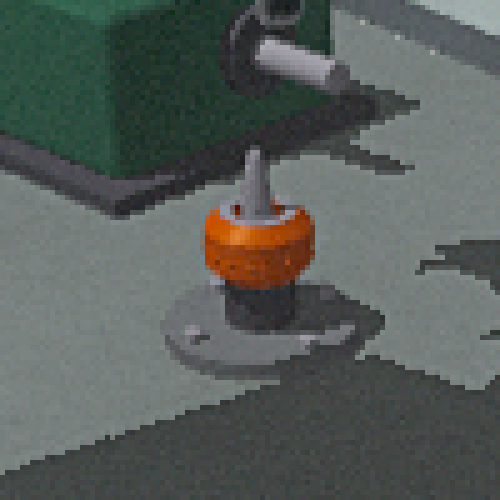

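View pics/g8top.png

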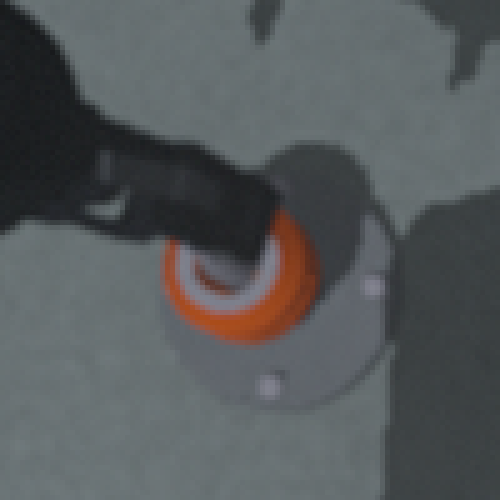

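washer_down sits rim on rim and centred, around (258,245) in the side crop. Next is washer_up.

```bash
python3 -m handwheel '4 -30 0 0; 9 -72 0 0; 15 -115 0 0; 20 -158 0 0; 26 -200 0 0; 32 -243 0 0; 37 -285 0 0; 41 -315 0 0'; python3 -m handwheel '2 -21 20 0; 2 -21 50 0; 2 -21 80 0; 2 -21 110 0; 2 -21 120 0; 2 -21 120 0; 2 -21 120 0';  python3 - <<'E'
from h import *
to(466.2,-64.9,0)
S=save("side","s9");T=save("top","t9")
for n,im,r,c in(("side",S,215,250),("top",T,227,286)):
    m=mask(im,"o",(r+8 if n=="side" else r,c),22); print(n,hm(m))
    cv2.imwrite(f"pics/g9{n}.png",cv2.resize(im[r-50:r+50,c-50:c+50,::-1],None,fx=5,fy=5,interpolation=cv2.INTER_NEAREST))
E
```

```text
clock: 13.25
position: [472.2, -46.5, 179.7]
tcp_rot: [-0.427, -3.111, 0.0]
wrist_force: [0.3, -0.3, -0.6]
opening: 85.4
clock: 13.95
position: [466.7, -64.6, 61.2]
tcp_rot: [0.425, 3.112, -0.0]
wrist_force: [0.4, -0.1, 0.3]
opening: 85.3
R [[-0.963, 0.268, 0.0], [0.268, 0.963, -0.0], [-0.0, 0.0, -1.0]]
clock 13.95 pos [466.7 -64.6  61.2] open 85.3 F [ 0.4 -0.1  0.3] dtool [ 0.4 -0.4 61.2] norm 61.2
side (array([251.95230974, 222.58607511]), 501.5)Traceback (most recent call last):
  File "<stdin>", line 5, in <module>
  File "h.py", line 28, in mask
    k=1+np.argmax(st[1:,4]); return l==k
        ~~~~~~~~~^^^^^^^^^^
    return _wrapfunc(a, 'argmax', axis=axis, out=out, **kwds)
    return bound(*args, **kwds)
ValueError: attempt to get argmax of an empty sequence
```

View pics/g9side.png

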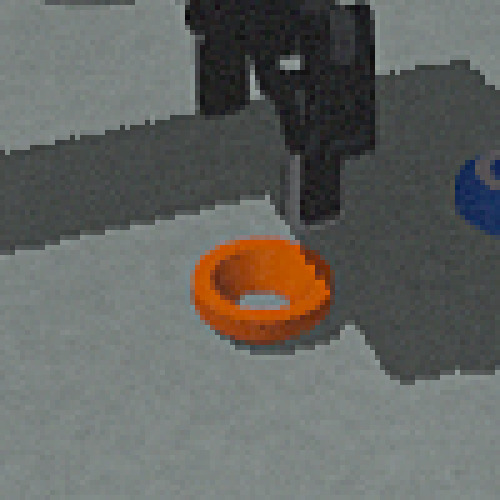

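washer_up is unmoved, hollow side up, at (252,222.6) in the side view, and the fingers are above it. In the top view the gripper hides it. I'll descend.

```bash
python3 -m handwheel '0 0 20 0; 0 0 40 0; 0 0 50 0; 0 0 58 0; 0 0 60 0; 0 0 60 0; 0 0 60 0'
python3 - <<'E'
from h import *
to(466.2,-64.9,0)
im=save("side","s10");r,c=215,250
cv2.imwrite(f"pics/g10.png",cv2.resize(im[r-50:r+50,c-50:c+50,::-1],None,fx=5,fy=5,interpolation=cv2.INTER_NEAREST))
E
```

```text
clock: 14.75
position: [466.7, -64.7, 1.2]
tcp_rot: [0.426, 3.112, -0.0]
wrist_force: [0.7, 0.3, 1.2]
opening: 85.6
R [[-0.963, 0.268, 0.001], [0.268, 0.963, -0.0], [-0.001, -0.0, -1.0]]
clock 14.75 pos [466.7 -64.7   1.2] open 85.6 F [0.7 0.3 1.2] dtool [ 0.4 -0.3  1.2] norm 1.3
```

View pics/g10.png

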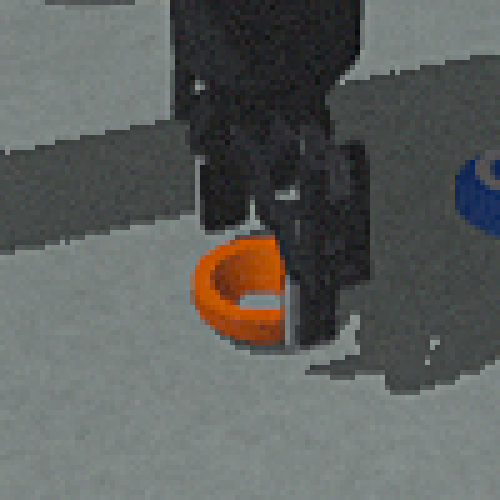

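```bash
python3 -m handwheel '0 0 0 0; 0 0 0 0; 0 0 0 0; 0 0 0 0; 0 0 0 0; 0 0 0 0; 0 0 0 0; 0 0 0 0' 1 60; python3 -m handwheel '0 0 0 0; 0 0 0 0' ; python3 -m handwheel '0 0 -10 0; 0 0 -40 0; 0 0 -80 0; 0 0 -120 0; 0 0 -160 0; 0 0 -185 0; 0 0 -185 0; 0 0 -185 0'
python3 - <<'E'
from h import *
to(598,247.3,185)
S=save("side","s11");T=save("top","t11")
s=env.observe();p=s["position"]+[0,0,-1.2]
for n,im in(("side",S),("top",T)):
    q=proj(n,UP+p); u,v=q.mean(0).astype(int)
    m=mask(im,"o",(v,u),25);ys,xs=np.nonzero(m);  print(n,u,v,"obs",xs.min()-.5,xs.max()+.5,ys.min()-.5,ys.max()+.5,"pred",q.min(0).round(1),q.max(0).round(1))
    cv2.imwrite(f"pics/g11{n}.png",cv2.resize(im[v-50:v+50,u-50:u+50,::-1],None,fx=5,fy=5,interpolation=cv2.INTER_NEAREST))
E
```

```text
clock: 15.6
position: [466.6, -64.7, 1.7]
tcp_rot: [0.426, 3.111, -0.001]
wrist_force: [-4.4, 0.7, 15.2]
opening: 58.5
clock: 15.8
position: [466.5, -64.6, 1.7]
tcp_rot: [0.426, 3.111, -0.0]
wrist_force: [-4.3, 0.5, 14.7]
opening: 58.5
clock: 16.6
position: [466.1, -64.5, 185.6]
tcp_rot: [0.426, 3.112, -0.0]
wrist_force: [-0.4, -1.6, -1.8]
opening: 58.6
R [[-0.963, 0.268, 0.0], [0.268, 0.963, -0.0], [-0.001, -0.0, -1.0]]
clock 16.6 pos [466.1 -64.5 185.6] open 58.6 F [-0.4 -1.6 -1.8] dtool [-43.3 335.8   0.7] norm 338.6
side 252 146 obs 236.5 255.5 134.5 154.5 pred [236.8 135. ] [268.7 155.6]Traceback (most recent call last):
  File "<stdin>", line 7, in <module>
  File "h.py", line 28, in mask
    k=1+np.argmax(st[1:,4]); return l==k
        ~~~~~~~~~^^^^^^^^^^
    return _wrapfunc(a, 'argmax', axis=axis, out=out, **kwds)
    return bound(*args, **kwds)
ValueError: attempt to get argmax of an empty sequence
```

View pics/g11side.png

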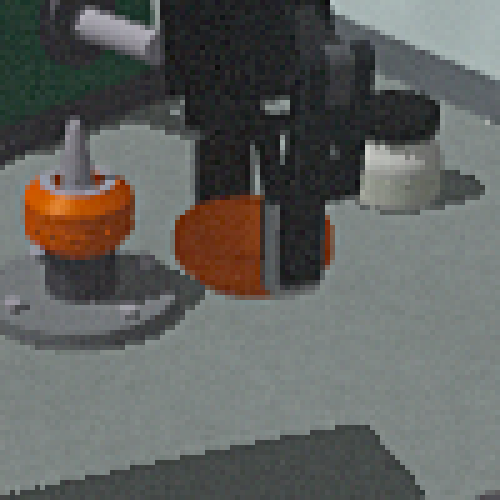

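Run:
```python
from h import *
S=np.load("pics/s11.npy")[128:162,230:275].astype(float)
g=np.clip((S/255)**0.6*255*1.2,0,255).astype(np.uint8)
p=env.observe()["position"]
im=cv2.resize(g[:,:,::-1],None,fx=14,fy=14,interpolation=cv2.INTER_CUBIC); a=im.copy()
for rg in(ring(30,18),ring(30,8),ring(22,0),ring(14,3)):
    q=(proj("side",rg+p+[0,0,-1.2])-[230,128]+.5)*14
    cv2.polylines(a,[q.astype(int)],True,(255,255,0),1)
cv2.imwrite("pics/g12.png",np.r_[im,a][:, :])
print(im.shape)
```

```text
(476, 630, 3)
```

View pics/g12.png

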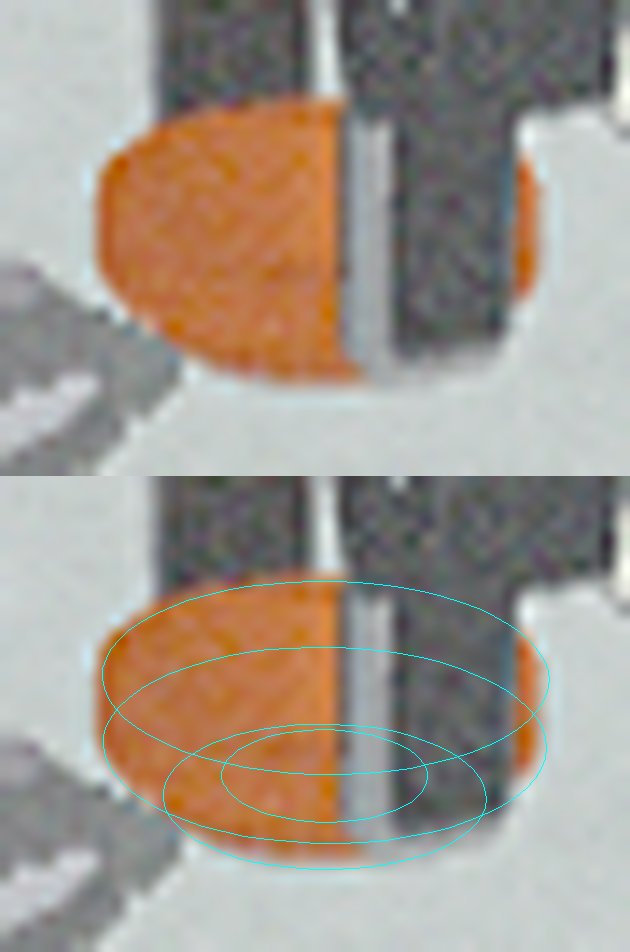

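The held washer's outline matches the level model within about 0.5 px. I'll carry it to the arbor.

```bash
python3 -m handwheel '-4 28 0 0; -9 70 0 0; -14 112 0 0; -20 155 0 0; -25 198 0 0; -31 240 0 0; -36 283 0 0; -40 315 0 0'; python3 -m handwheel '-2 15 0 0; -3 20 0 0; -3 20 10 0; -3 20 30 0; -3 20 45 0; -3 20 45 0; -3 20 45 0; -3 20 45 0'
python3 - <<'E'
from h import *
to(598,247.3,77.5)
S=save("side","s13");T=save("top","t13")
s=env.observe();p=s["position"]+[0,0,-1.5]
for n,im in(("side",S),("top",T)):
    q=proj(n,UP+p); u,v=q.mean(0).astype(int); print(n,u,v,"pred",q.min(0).round(1),q.max(0).round(1))
    cv2.imwrite(f"pics/g13{n}.png",cv2.resize(im[v-50:v+50,u-50:u+50,::-1],None,fx=5,fy=5,interpolation=cv2.INTER_NEAREST))
E
```

```text
clock: 17.5
position: [589.3, 230.5, 183.4]
tcp_rot: [-0.423, -3.11, 0.001]
wrist_force: [0.0, -0.4, -1.7]
opening: 58.2
clock: 18.3
position: [598.0, 246.0, 141.6]
tcp_rot: [0.427, 3.111, 0.001]
wrist_force: [-0.4, 0.3, -2.0]
opening: 58.1
R [[-0.963, 0.269, 0.001], [0.269, 0.963, 0.0], [-0.001, 0.001, -1.0]]
clock 18.3 pos [598.  246.  141.6] open 58.1 F [-0.4  0.3 -2. ] dtool [ 0.4  1.3 64.1] norm 64.1
side 216 106 pred [204.6  98.9] [227.8 112.5]
top 122 160 pred [104.9 143.9] [138.7 176.6]
```

View pics/g13side.png

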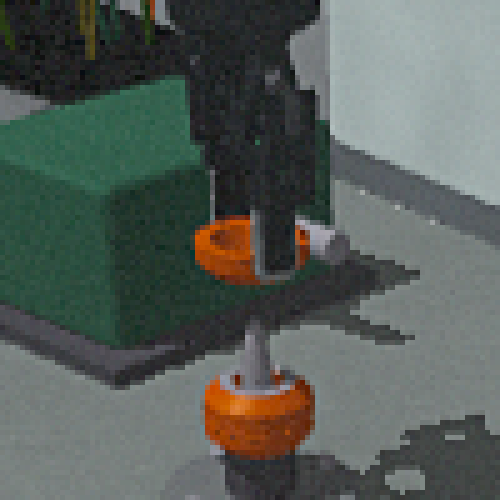

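View pics/g13top.png

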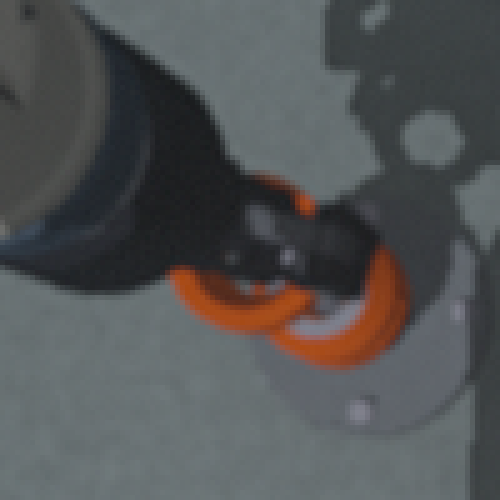

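```bash
python3 -m handwheel '0.5 1 6 0; 0.5 1 12 0; 0.5 1 18 0; 0.5 1 24 0; 0.5 1 30 0; 0.5 1 36 0; 0.5 1 36 0; 0.5 1 36 0'
python3 - <<'E'
from h import *
to(598,247.3,77.5)
S=save("side","s14");r,c=130,216
cv2.imwrite(f"pics/g14.png",cv2.resize(S[r-50:r+50,c-50:c+50,::-1],None,fx=5,fy=5,interpolation=cv2.INTER_NEAREST))
E
```

```text
clock: 19.2
position: [597.4, 247.7, 104.5]
tcp_rot: [-0.426, -3.112, 0.0]
wrist_force: [0.3, 0.4, -1.7]
opening: 58.3
R [[-0.963, 0.268, -0.0], [0.268, 0.963, -0.0], [0.0, -0.0, -1.0]]
clock 19.2 pos [597.4 247.7 104.5] open 58.3 F [ 0.3  0.4 -1.7] dtool [-0.7 -0.2 27. ] norm 27.0
```

View pics/g14.png

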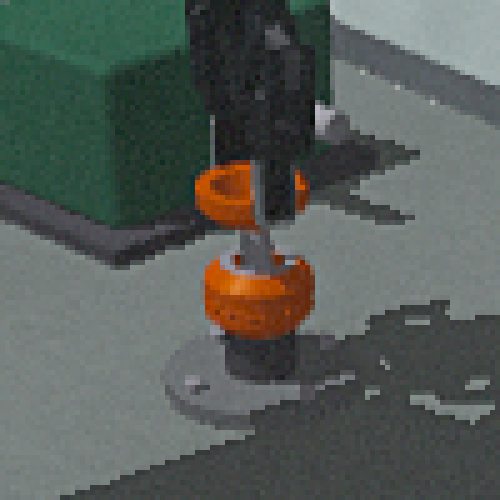

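```bash
python3 -m handwheel '-1 0 5 0; -1 0 10 0; -1 0 15 0; -1 0 19 0; -1 0 22 0; -1 0 24 0; -1 0 24 0; -1 0 24 0'; python3 -m handwheel '0 0 1 0; 0 0 2 0; 0 0 2 0; 0 0 2 0'
python3 - <<'E'
from h import *
to(598,247.3,77.5)
E
```

```text
clock: 20.05
position: [598.4, 247.5, 80.7]
tcp_rot: [0.426, 3.112, 0.0]
wrist_force: [-0.3, 0.2, -1.2]
opening: 58.6
clock: 20.45
position: [598.4, 247.4, 78.6]
tcp_rot: [0.426, 3.113, 0.0]
wrist_force: [-0.2, 0.1, -2.8]
opening: 58.4
R [[-0.963, 0.268, 0.0], [0.268, 0.963, 0.0], [0.0, 0.0, -1.0]]
clock 20.45 pos [598.4 247.4  78.6] open 58.4 F [-0.2  0.1 -2.8] dtool [ 0.4 -0.2  1.1] norm 1.2
```

```bash
python3 -m handwheel '0 0 1 0; 0 0 1 0; 0 0 1 0'; python3 -m handwheel '0 0 0.7 0; 0 0 0.7 0; 0 0 0.7 0'
python3 - <<'E'
from h import *
to(598,247.3,77.5)
S=save("side","s15");r,c=130,216
cv2.imwrite(f"pics/g15.png",cv2.resize(S[r-50:r+50,c-50:c+50,::-1],None,fx=5,fy=5,interpolation=cv2.INTER_NEAREST))
E
```

```text
clock: 20.75
position: [598.5, 247.5, 77.9]
tcp_rot: [0.426, 3.112, 0.0]
wrist_force: [-0.5, -0.2, 2.4]
opening: 58.3
clock: 21.05
position: [598.5, 247.5, 77.9]
tcp_rot: [0.425, 3.112, 0.001]
wrist_force: [-2.1, -1.8, 7.2]
opening: 58.7
R [[-0.963, 0.268, 0.001], [0.268, 0.963, 0.0], [-0.001, 0.0, -1.0]]
clock 21.05 pos [598.5 247.5  77.9] open 58.7 F [-2.1 -1.8  7.2] dtool [ 0.4 -0.3  0.4] norm 0.6
```

View pics/g15.png

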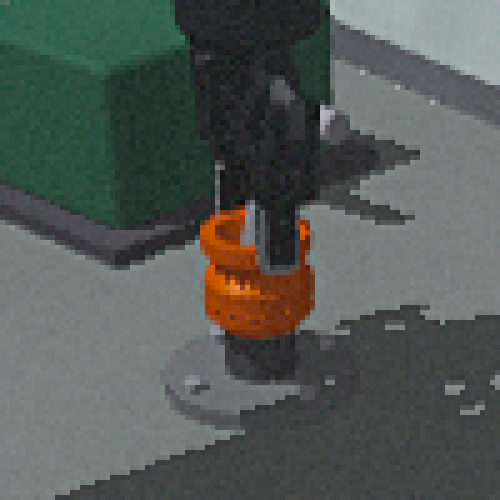

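It is seated at TCP 77.9 with 7 N. I'll release and retreat.

```bash
python3 -m handwheel '0 0 0 0; 0 0 0 0; 0 0 0 0; 0 0 0 0; 0 0 0 0; 0 0 0 0; 0 0 0 0' 0 60; python3 -m handwheel '0 0 -10 0; 0 0 -30 0; 0 0 -60 0; 0 0 -90 0; 0 0 -110 0; 0 -40 -110 0; 0 -80 -110 0; 0 -120 -110 0'; python3 -m handwheel '0 0 0 0; 0 0 0 0; 0 0 0 0'
python3 - <<'E'
from h import *
to(598,247.3,77.5)
S=save("side","s16");T=save("top","t16")
for n,im,r,c in(("side",S,140,216),("top",T,165,140)):
    cv2.imwrite(f"pics/g16{n}.png",cv2.resize(im[r-50:r+50,c-50:c+50,::-1],None,fx=5,fy=5,interpolation=cv2.INTER_NEAREST))
C=np.r_[UP+[0,0,40],DOWN+[0,0,58],UP+[0,0,76]]+[598,247.3,0]
for n,im,l in(("side",S,(135,217)),("top",T,(165,135))):
    m=mask(im,"o",l,30);ys,xs=np.nonzero(m);q=proj(n,C);print(n,xs.min()-.5,xs.max()+.5,ys.min()-.5,ys.max()+.5,"pred",q.min(0).round(1),q.max(0).round(1))
for n,l in(("side",(202,302)),("top",(163,288))): print("blue",n,hm(mask(S if n=="side" else T,"b",l,22)))
E
```

```text
clock: 21.8
position: [598.4, 247.4, 76.8]
tcp_rot: [-0.426, -3.113, 0.0]
wrist_force: [0.1, -0.0, 0.1]
opening: 85.5
clock: 22.6
position: [565.7, 130.9, 187.8]
tcp_rot: [0.424, 3.112, 0.0]
wrist_force: [-0.0, -0.6, 0.1]
opening: 85.5
clock: 22.9
position: [566.5, 132.3, 187.4]
tcp_rot: [0.425, 3.112, 0.001]
wrist_force: [0.4, 0.8, 0.2]
opening: 85.4
R [[-0.963, 0.268, 0.001], [0.268, 0.963, 0.0], [-0.001, 0.0, -1.0]]
clock 22.9 pos [566.5 132.3 187.4] open 85.4 F [0.4 0.8 0.2] dtool [  0.6 119.2 109.9] norm 162.1
side 205.5 228.5 120.5 147.5 pred [205.8 121.2] [228.5 147.2]
top 137.5 145.5 178.5 183.5 pred [117.6 151.4] [153.4 183.4]
blue side (array([303.50324977, 204.27948004]), 359.0)
blue top (array([288.07595731, 162.90646579]), 531.0)
```

View pics/g16side.png

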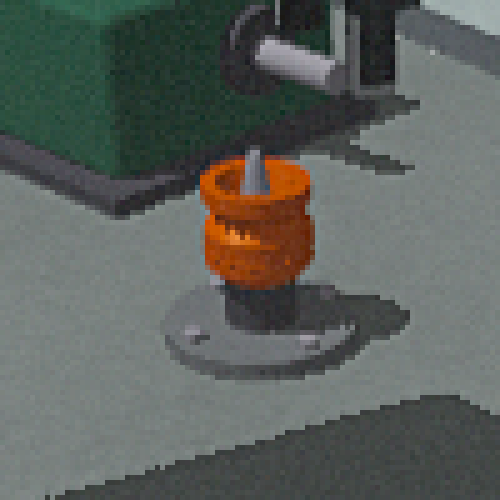

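View pics/g16top.png

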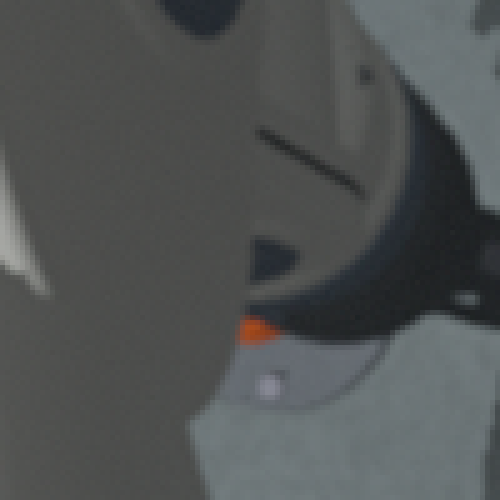

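The side view shows the stack level and centred around (258,220) in the crop. Its outline matches the prediction within 0.7 px, and the blue washer hasn't moved. The arm hides the stack in the top view, but it is well clear above it. I'll hand in.

```bash
python3 -c "
from workcell import env
print(env.sign_off())"
```

```text
the job is handed in; nothing more can be done
None
```

Both orange washers are on the arbor and let go: the hollow-down one first (rim on rim), then the hollow-up one (crown on crown). I lowered each over the rod until I felt it seat, at about 5 N and 7 N. The job was handed in at about 23 s of the 51 s, and sign-off gave no verdict.

- **Stack:** the last side view shows it level and centred, with its outline within 0.7 px of the prediction for undersides at 58 and 76 mm.
- **Blue washer:** it stayed within about 0.3 px of where it started in both views.
- **Not confirmed:** the arm hid nearly all of the stack in the last top view, so the second washer's final place is confirmed only from the side view and the tool's position. That position was within 1 mm of the measured axis.

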